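# Crack open a plaster casting mould with a wedge

### The arm

A 6-joint arm with a two-finger parallel gripper is mounted at the origin on the work surface. World frame = base frame: x ahead of the robot, y to its left, z up, the work surface at z = 0. Lengths are in mm, angles in rad, forces in N, time in s.
With the tool pointing down it reaches from about 350 to 875 mm from the base axis. Payload 4.2 kg.
Tool frame: the origin (TCP) lies midway between the tips of the shut fingers; the grasp point (between the pads) lies 19 mm behind it; z points along the fingers, y is the line along which they close (so a half turn about z gives the same grasp; the last joint's range is limited). The gripper opens to 85 mm and grips with 20 to 120 N. Pads are 22 mm wide; open, the fingers measure 114 mm over their backs; the gripper's body (76 mm by 85 mm) begins 54 mm behind the grasp point. The pads swing forward as they close: fully open they stand 13 mm farther back than shut.
Start: joints at [-0.885, 0.385, 0.008, 0, -1.194, -0.259], TCP at [258.737, -568.906, 195.312] pointing down, gripper open.
Joint ranges: [-3.14, 3.14], [-1.21, 2.06], [-1.07, 1.41], [-3.16, 2.05], [-2.99, -0.16], [-3.1, 3.1]. Speed limits (rad/s): [2.79, 2.79, 3.14, 3.14, 3.14, 3.14].

### API

Orientations are given as a unit quaternion [x, y, z, w].
In Python, from bench import arm gives the robot as it stands.
- The arm moves only by the tool send_rows, never from a script. Its argument "targets" is a list of rows, each an object of numbers: "gripper": the gripper command: -1 is fully open, 1 is shut, values between are in proportion; "x", "y", "z": the shift along the tool's x, y, z in cm; "ax", "ay", "az": the turn, a rotation vector about the tool's x, y, z in degrees. A call has 1 to 5 rows; each row shifts and turns the commanded pose from where the row before left it, along the tool's axes as they then stand; what a row does not reach is not made up. A row lasts 1/12 s, in which the tool goes at most 41.7 mm and 7.16 degrees, less where a joint would pass 70% of its speed; a pose out of reach is approached as far as the arm can. A call is refused whole if a number of a shift passes 4.17 or a number of a turn 7.16, either way. A call with a gripper value outside its range is refused whole. The fingers move at their own pace and stop on an object; the grip force is fixed at half the most. Time passes only in rows, so rows that do not move let the fingers close. It gives the time, the measured TCP pose, the force, the opening and the grip force at its end, in the units of the state.
- arm.read_state(): the state, without advancing time (a new reading comes with each control period).
- arm.get_image(name): name is "scene" or "side" or "wrist"; returns (picture, depth): 384x512x3 uint8, red, green, blue; 384x512 float32, mm along the optical axis (not along the pixel's ray), 0 where there is no reading.
- arm.camera_model(name): a dict with "fx", "fy", "cx", "cy" (pixels), "cam_to_world" (4x4, takes a point from camera to world coordinates). Camera axes: x right, y down, z forward; pixel columns grow to the right and rows downward; lengths in mm; the calibration is good to about 2 mm. A picture is of the moment at which its call begins: read the wrist's pose just before it. camera_model takes no time and is no camera call; for the wrist camera it gives the pose at the moment of the call.
- arm.job_done(): hands the job in; it is judged then, once.
Trained networks look in the newest picture that a camera, given by its name, has taken for a name from the list of things; names that differ only in an ending like _2 or _b are one class to them, and where a whole thing is asked for, a point or a joint stands for the part that bears it (a point fixed in the world has none). Each returns a list of dicts, best first, with "score" (0 to 1); they miss things now and then, are a little off and sometimes report something else, mostly with a low value. They report only what shows in the picture. A call takes as long as a camera call. They do not tell look-alikes from the thing itself.
- arm.boxes_of(camera, thing): "rect" ([left, top, width, height] in pixels, round what is visible of it).
The state is a dict: "clock": time; "joints": joint angles; "joint_vel": joint speeds; "joint_efforts": joint torques, N m; "position": TCP position; "ee_rot": TCP orientation; "contact_force": force on the tool from outside, world axes, zero at the start; "wrist_torque": the same for the moment, N m; "gripper_width": finger opening in mm; "grasp_force": force on a finger pad.
Only numpy, scipy, OpenCV 4.12 (cv2) and the standard library are available. Lean on these libraries where they do the work, as an engineer would, in place of code of your own. Each camera call takes 0.05 s, during which the arm holds its last target. There are 200 camera calls.

### The job

Crack open the two-part plaster mould so the cast inside can start to release: pick up the wooden wedge, slide its thin end, flat face down, into the pry slot at the seam and push until the top half's edge over the slot just lifts off the lower half, a gap of 2 to 6 mm and no wider, or the cast tears. Let nothing but the wedge touch the top half, and leave the jar, the dish and the brush where they are. Finish while holding: keep gripping the wedge in the slot with the top half resting on it.

Things in the scene. Friction and masses are not known exactly. Their poses are not given: they have to be found in the camera images.
- wedge: loose brown hardwood wedge, 130 mm long, 30 wide (parallel upright sides), 58 g. Origin: centre of its flat underside; x along the length to the thin tip (x=+65), y across, z up. Top face is one straight slope: 3 mm thick at the tip, 38 at the heel (x=-65). Lies flat face down on the bench. Best gripped from above across its width 70 to 90 mm behind the tip (22 to 27 mm thick).
- wedge_tip (a point): middle of the bottom edge of the wedge's tip (x = +65 mm in the wedge's frame)
- mould_base: lower half of the mould, white plaster, 170 mm (x, -95 to +75) by 200 (y), fixed on a plywood board 230 x 250 with cleats up to 27 mm high. Origin: on the bench under the centre of the top half; z up; x = direction in which the wedge is pushed in. Its seam face is 65 mm above the bench. The front 20 mm (x -95 to -75) is a bare shoulder; from x=-75 on the top half covers it.
- slot_mouth (a point): pry slot: middle of its floor at the lower half's front face (x=-95, y=0, z=55 mm in mould_base). Level groove in the seam face, 38 mm wide, 10 deep, darker floor, running in +x to a blind end at x=-15; first 20 mm open above. With the wedge flat on the floor its slope meets the top half when its tip is at x=-49; every 10 mm more lifts the edge about 2.7 mm (4 mm gap: x=-34).
- mould_top: loose top half of the mould, white plaster block 150 mm (x) by 180 (y) by 40 high, 0.65 to 0.95 kg, with a filled grey-brown pour hole in its top face (105 mm above the bench). Origin: centre of its underside; lies at z=65 mm, axes as mould_base, when shut. Two hidden studs near its back edge stop it sliding (about 1.5 mm play), so it tips up about its back edge.
- top_lip (a point): middle of the lower front edge of the top half, right above the slot (x = -75, z = 65 mm in the frame of mould_base when shut); its rise above that is the gap
- top_back (a point): middle of the lower back edge of the top half (x = +75, z = 65 mm in the frame of mould_base when shut)
- soap_jar: bystander: white jar with a blue cap, 64 mm across, 62 mm high; origin under its centre
- turned_dish: bystander: turned white plaster dish form, 104 mm across, 42 mm high; origin under its centre
- size_brush: bystander: brush lying on the bench, about 200 mm long; origin under its middle
There are look-alikes about, which are no part of the job. Leave any red or yellow look-alike of the mould_top alone.

How it is judged (in metres and radians):
On the way, in this order (a step that is already met when the one before it is completed fails the run):
1. the wedge's thin end is in the pry slot, the mould still shut (x of wedge_tip in the frame of mould_base between -0.088 and -0.035 m and y of wedge_tip in the frame of mould_base between -0.01 and 0.01 m and z of wedge_tip in the frame of mould_base below 0.0645 m and z of top_lip in the frame of mould_base below 0.0662 m), for 0.1 s.
2. the wedge, held by the fingers, has lifted the top half's front edge (z of top_lip in the frame of mould_base above 0.0665 m and contact force between wedge and mould_top above 0.5 N and contact force between the fingers and wedge above 1 N), for 0.3 s.
At the end, for the whole second after the job is handed in: The robot grips the wedge (>1 N), flat face down (0.25 rad) in the slot, tip 15 mm or more past the top half's front edge. That edge rests on it (>0.5 N), 1.5 to 6.5 mm above shut; back edge down (2 mm), top half on its studs, at rest, untouched by the robot (all of step 2 and z of top_lip in the frame of mould_base below 0.0715 m and z of top_back in the frame of mould_base below 0.067 m and x of top_lip in the frame of mould_base below -0.069 m and x of wedge_tip in the frame of mould_base above -0.06 m and y of wedge_tip in the frame of mould_base between -0.012 and 0.012 m and angle between wedge's own z axis and vertical below 0.25 rad and contact force between each of the arm, the fingers and mould_top below 0.2 N and linear speed of mould_top below 0.01 m/s); the arm keeps its last pose, push and grip.
It fails at once if the mould is opened wider than 8 mm at its front edge (z of top_lip in the frame of mould_base above 0.073 m).
It fails at once if the robot itself touches the top half (contact force between any of the fingers, the arm and mould_top above 1 N).
It fails at once if the jar, the dish or the brush is moved by more than 20 mm (distance of any of soap_jar, turned_dish, size_brush from where it was at the start of the episode above 0.02 m).
It also fails if it takes over 38 s, if anything falls off the work surface, if the arm or the gripper's body presses on something with over 40 N, if the wrist force passes 120 N, or if a joint passes its speed limit or range.

## Working session

There is one attempt and no reset: what is moved stays moved. The work goes in short steps, Python scripts to look and compute and a tool call to move; the robot and the scene stay as the last step left them, time stands still between calls to the robot, and variables do not carry over. Pictures are saved under pics/ and viewed, at most 10 in all, crops included, and the job is handed in when it is done.

Besides the shell and the picture viewer there is one more tool, called after "Emit:" by a JSON object that holds its "fn" and its "kwargs". send_rows: Moves the arm, as the interface text tells. Its arguments: {"type":"object","properties":{"targets":{"type":"array"}},"required":["targets"]}

```bash
mkdir -p pics
cat > h.py <<'E'
import numpy as np, cv2
from bench import arm
def look(cam):
    m=arm.camera_model(cam); im,d=arm.get_image(cam); return im,d,m
def cloud(d,m):
    v,u=np.mgrid[0:d.shape[0],0:d.shape[1]]
    P=np.stack([(u-m['cx'])/m['fx']*d,(v-m['cy'])/m['fy']*d,d,np.ones_like(d)],-1)
    return (P@np.array(m['cam_to_world']).T)[...,:3]
E
python3 - <<'E'
from h import *
ims=[]
for c in ['scene','side']:
    im,d,m=look(c); np.savez(f'pics/{c}0.npz',im=im,d=d,P=cloud(d,m)); 
    cv2.imwrite(f'pics/{c}0.png',cv2.resize(im[...,::-1],(800,600)))
    P=cloud(d,m)
    for t in ['wedge','mould_base','mould_top','slot_mouth']:
        for b in arm.boxes_of(c,t)[:4]:
            l,tp,w,h=b['rect']; print(c,t,round(b['score'],2),np.round(b['rect']),np.round(P[int(tp+h/2),int(l+w/2)]))
print(arm.read_state())
E
```

```text
scene wedge 0.79 [310. 119.  30.  27.] [532. 285.  24.]
scene mould_base 0.88 [218. 192. 103.  62.] [ 619. -237.   78.]
scene mould_top 0.86 [125. 170.  70.  59.] [ 266. -331.   42.]
scene mould_top 0.66 [226. 166.  76.  63.] [ 564. -182.  104.]
scene mould_top 0.63 [ 53. 263.  93.  79.] [ 384. -694.   44.]
scene slot_mouth 0.62 [218. 192. 102.  58.] [ 617. -239.   83.]
scene slot_mouth 0.39 [261. 108.  22.  19.] [326. 229.  39.]
side wedge 0.54 [185. 133.  20.  22.] [526. 279.  19.]
side mould_base 0.94 [222. 171.  61.  49.] [ 452. -198.   88.]
side mould_base 0.23 [236. 160.  47.  39.] [ 516. -165.  107.]
side mould_top 0.91 [302. 277.  80.  71.] [ 357. -687.   38.]
side mould_top 0.83 [193. 230.  66.  59.] [ 225. -329.   42.]
side mould_top 0.76 [237. 160.  49.  37.] [ 527. -164.  105.]
side slot_mouth 0.58 [221. 173.  60.  48.] [ 450. -195.   78.]
{'clock': 0.5, 'joints': array([-8.85410634e-01,  3.84692780e-01,  7.82590695e-03, -3.80848534e-05,
       -1.19397299e+00, -2.58610559e-01]), 'joint_vel': array([ 2.17274087e-03, -1.43352059e-03,  4.37155548e-04,  1.12680399e-03,
        1.20069364e-05,  1.05550017e-03]), 'joint_efforts': array([ 4.47320126e-04, -3.91690528e+01,  1.88443512e+01,  4.18709993e+00,
       -7.53441309e-04, -3.67338416e-06]), 'position': array([ 258.72147538, -568.87835665,  195.281721  ]), 'ee_rot': array([-2.11764994e-01,  9.77320616e-01,  2.74375630e-05,  5.87346958e-06]), 'contact_force': array([0.43025688, 0.18568564, 0.56904854]), 'wrist_torque': array([ 0.01999105, -0.08401636, -0.01589017]), 'grasp_force': 0.0, 'gripper_width': 85.26603159681484}
```

View pics/scene0.png

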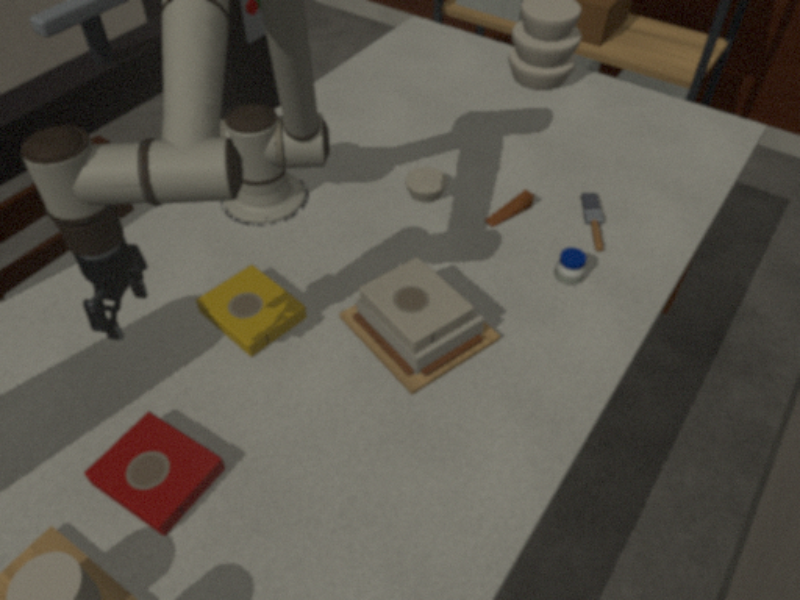

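View pics/side0.png

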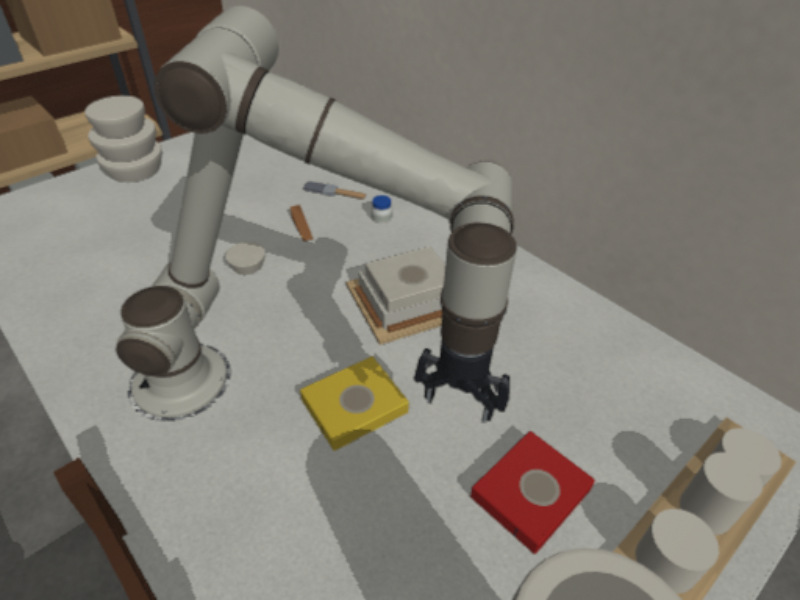

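Run:
```python
from h import *
S=np.load('pics/scene0.npz'); D=np.load('pics/side0.npz')
a=cv2.resize(S['im'][155:260,205:335],(600,485),interpolation=3)
b=cv2.resize(S['im'][110:155,300:355],(200,164),interpolation=3)
cv2.imwrite('pics/c1.png',cv2.cvtColor(a,cv2.COLOR_RGB2BGR)); 
c=cv2.resize(D['im'][145:235,205:300],(480,455),interpolation=3)
out=np.zeros((600,800,3),np.uint8); 
a=cv2.resize(S['im'][155:260,205:335],(420,339),interpolation=3);c=cv2.resize(D['im'][145:235,205:300],(370,350),interpolation=3)
w=cv2.resize(S['im'][110:155,300:355],(300,245),interpolation=3);w2=cv2.resize(D['im'][120:165,170:225],(300,245),interpolation=3)
out[:339,:420]=a;out[:350,425:795]=c;out[352:597,:300]=w;out[352:597,320:620]=w2
cv2.imwrite('pics/c1.png',out[...,::-1])
for n,Z in (('scene',S),('side',D)):
    P=Z['P'];im=Z['im'].astype(int)
    x,y,z=P[...,0],P[...,1],P[...,2]
    reg=(x>350)&(x<800)&(y>-420)&(y<50)
    for lab,lo,hi in (('top',98,112),('seam',57,75),('board',8,30)):
        q=P[reg&(z>lo)&(z<hi)]
        if len(q)<10: continue
        r=cv2.minAreaRect(q[:,:2].astype(np.float32)); print(n,lab,len(q),np.round(r[0]),np.round(r[1]),round(r[2],1),np.round(np.median(q[:,2]),1), np.round(cv2.boxPoints(r)).tolist())
    reg=(x>400)&(x<650)&(y>180)&(y<380)&(z>5)&(z<60)&(im[...,0]-im[...,2]>35)
    q=P[reg]; r=cv2.minAreaRect(q[:,:2].astype(np.float32)); print('wedge',len(q),r)
    c=q[:,:2].mean(0); u,s,vt=np.linalg.svd(q[:,:2]-c); t=(q[:,:2]-c)@vt[0]
    print(c,vt[0],t.min(),t.max(),np.polyfit(t,q[:,2],1))
```

```text
scene top 2142 [ 553. -155.] [152. 184.] 71.7 104.4 [[442.0, -198.0], [616.0, -256.0], [664.0, -111.0], [490.0, -53.0]]
scene seam 447 [ 556. -146.] [173. 203.] 71.7 64.8 [[433.0, -196.0], [625.0, -260.0], [680.0, -96.0], [487.0, -32.0]]
scene board 1393 [ 567. -224.] [385. 214.] 25.0 17.1 [[347.0, -208.0], [438.0, -402.0], [787.0, -239.0], [696.0, -45.0]]
wedge 232 ((533.8013916015625, 288.69415283203125), (132.18167114257812, 37.057003021240234), 68.60242462158203)
[539.48280506 294.42601682] [-0.35583302 -0.93454955] -58.836569647843795 73.54276534329175 [-0.22267742 20.14706131]
side top 1208 [ 547. -151.] [155. 180.] 72.2 105.4 [[438.0, -197.0], [609.0, -252.0], [657.0, -105.0], [485.0, -50.0]]
side seam 253 [ 476. -152.] [114. 218.] 20.3 65.5 [[385.0, -69.0], [460.0, -274.0], [567.0, -234.0], [492.0, -30.0]]
side board 700 [ 513. -130.] [235. 174.] 71.9 17.7 [[394.0, -215.0], [560.0, -268.0], [632.0, -45.0], [467.0, 9.0]]
wedge 145 ((528.8192749023438, 293.0626525878906), (135.59823608398438, 28.301069259643555), 71.5253677368164)
[527.94872332 295.1229593 ] [-0.3096568  -0.95084839] -66.1867677876091 69.47447125233408 [-0.23883608 21.21332535]
```

View pics/c1.png

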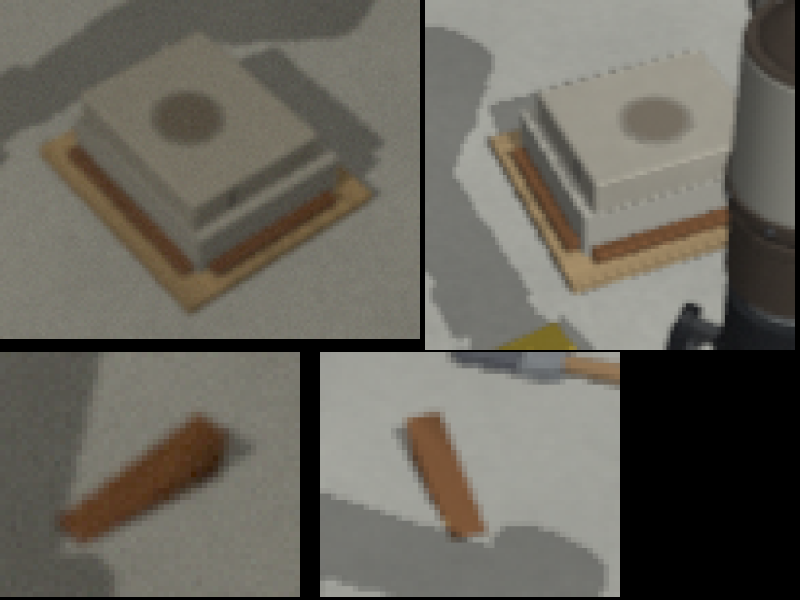

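Candidates: the wedge is the only brown block, at (512,208) in the 800‑wide scene picture; the brush handle at (598,235) is not it. The mould could be the white block (415,310), yellow (250,308) or red (155,470), and I choose the white one on the board. Crops: the wedge's thin end points down‑left, towards the mould. The shoulder appears to be on the +y side, to be checked from close by.

Emit:
{"fn": "send_rows", "kwargs": {"targets": [{"gripper":-1,"x":-2.6,"y":2.9,"z":0,"az":-6.6},{"gripper":-1,"x":-2.9,"y":2.6,"z":0,"az":-6.6},{"gripper":-1,"x":-3.2,"y":2.2,"z":0,"az":-6.6},{"gripper":-1,"x":-3.4,"y":1.8,"z":0,"az":-6.6},{"gripper":-1,"x":-3.6,"y":1.4,"z":0,"az":-6.6}]}}

```text
$.targets[0]: bad value
```

Emit:
{"fn": "send_rows", "kwargs": {"targets": [{"gripper":-1,"x":-3.8,"y":1.0,"az":-6.6},{"gripper":-1,"x":-3.9,"y":0.6,"az":-6.6},{"gripper":-1,"x":-3.9,"y":0.1},{"gripper":-1,"x":-3.9,"y":0.1},{"gripper":-1,"x":-3.9,"y":0.1}]}}

```text
$.targets[0]: bad value
```

```bash
cat >> h.py <<'E'
def togo(x,y,z,yaw=None):
    s=arm.read_state(); p=s['position']; from scipy.spatial.transform import Rotation as R
    M=R.from_quat(s['ee_rot']).as_matrix(); psi=np.degrees(np.arctan2(M[1,0],M[0,0]))
    print('t',round(s['clock'],2),'pos',np.round(p,1),'yaw',round(psi,2),'tilt',np.round(np.degrees(M[:2,2]),2),'w',round(s['gripper_width'],1),'g',round(s['grasp_force'],1),'F',np.round(s['contact_force'],1))
    print('tool delta cm',np.round(M.T@(np.array([x,y,z])-p)/10,2),'az',None if yaw is None else round(psi-yaw,2))
E
python3 -c "
from h import *
togo(537,308,195,-109)
im,d,m=look('wrist'); C=np.array(m['cam_to_world']); print(np.round(C,2))
cv2.imwrite('pics/w1.png',im[...,::-1])"
```

```text
t 0.5 pos [ 258.7 -568.9  195.3] yaw -155.55 tilt [-0.  0.] w 85.3 g 0.0 F [0.4 0.2 0.6]
tool delta cm [-6.163e+01  6.830e+01  3.000e-02] az -46.55
[[-4.1000e-01  8.6000e-01  2.9000e-01  1.8487e+02]
 [ 9.1000e-01  3.9000e-01  1.3000e-01 -6.0243e+02]
 [ 0.0000e+00  3.2000e-01 -9.5000e-01  3.7370e+02]
 [ 0.0000e+00  0.0000e+00  0.0000e+00  1.0000e+00]]
```

Emit:
{"fn": "send_rows", "kwargs": {"targets": [{"gripper":-1,"x":-2.6,"y":2.9,"z":0,"ax":0,"ay":0,"az":-6.6},{"gripper":-1,"x":-2.9,"y":2.6,"z":0,"ax":0,"ay":0,"az":-6.6},{"gripper":-1,"x":-3.2,"y":2.2,"z":0,"ax":0,"ay":0,"az":-6.6},{"gripper":-1,"x":-3.4,"y":1.8,"z":0,"ax":0,"ay":0,"az":-6.6},{"gripper":-1,"x":-3.6,"y":1.4,"z":0,"ax":0,"ay":0,"az":-6.6}]}}

```text
clock: 0.97
position: [317.5, -382.6, 195.4]
ee_rot: [-0.483, 0.876, -0.0, 0.0]
contact_force: [1.1, 0.5, -0.3]
gripper_width: 85.1
grasp_force: 0.0
```

Emit:
{"fn": "send_rows", "kwargs": {"targets": [{"gripper":-1,"x":-3.8,"y":1.0,"z":-1,"ax":0,"ay":0,"az":-6.6},{"gripper":-1,"x":-3.9,"y":0.6,"z":-1,"ax":0,"ay":0,"az":-6.6},{"gripper":-1,"x":-3.9,"y":0.1,"z":-1,"ax":0,"ay":0,"az":0},{"gripper":-1,"x":-3.9,"y":0.1,"z":0,"ax":0,"ay":0,"az":0},{"gripper":-1,"x":-3.9,"y":0.1,"z":0,"ax":0,"ay":0,"az":0}]}}

```text
clock: 1.38
position: [377.6, -196.0, 226.4]
ee_rot: [-0.578, 0.816, -0.001, 0.001]
contact_force: [0.2, 0.0, -0.2]
gripper_width: 85.4
grasp_force: 0.0
```

Emit:
{"fn": "send_rows", "kwargs": {"targets": [{"gripper":-1,"x":-3.9,"y":-0.3,"z":0,"ax":0,"ay":0,"az":0},{"gripper":-1,"x":-3.9,"y":-0.3,"z":0,"ax":0,"ay":0,"az":0},{"gripper":-1,"x":-3.9,"y":-0.3,"z":0,"ax":0,"ay":0,"az":0},{"gripper":-1,"x":-3.9,"y":-0.3,"z":0,"ax":0,"ay":0,"az":0},{"gripper":-1,"x":-3.9,"y":-0.3,"z":0,"ax":0,"ay":0,"az":0}]}}

```text
clock: 1.8
position: [456.1, -16.6, 225.9]
ee_rot: [-0.578, 0.816, -0.0, 0.001]
contact_force: [0.6, -0.2, 0.3]
gripper_width: 85.3
grasp_force: 0.0
```

```bash
python3 -c "
from h import *
togo(537,308,195,-109)
im,d,m=look('wrist'); print(np.round(cloud(d,m)[[100,190,280],256]))
cv2.imwrite('pics/w1.png',im[...,::-1])"
```

```text
t 1.8 pos [456.1 -16.6 225.9] yaw -109.31 tilt [0.08 0.02] w 85.3 g 0.0 F [ 0.6 -0.2  0.3]
tool delta cm [-33.31   3.1    3.11] az -0.31
[[437. -82.  -1.]
 [476.  28.   1.]
 [524. 162.  -1.]]
```

View pics/w1.png

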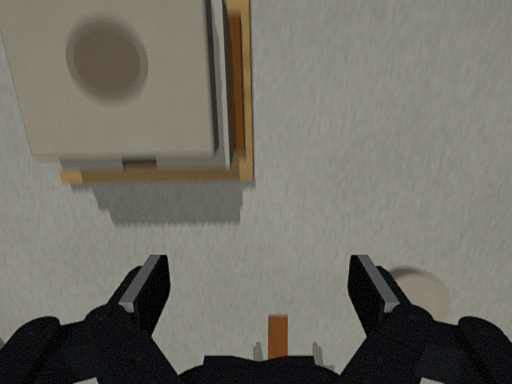

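Wrist picture: the mould is at top left, with the slot a dark notch at (140,162) in the +y shoulder, which confirms the push direction −y. The wedge tip is at (278,317), pointing at the mould side.

Emit:
{"fn": "send_rows", "kwargs": {"targets": [{"gripper":-1,"x":-4.1,"y":0.6,"z":0,"ax":0,"ay":0,"az":0},{"gripper":-1,"x":-4.1,"y":0.6,"z":0,"ax":0,"ay":0,"az":0},{"gripper":-1,"x":-4.1,"y":0.6,"z":0,"ax":0,"ay":0,"az":0},{"gripper":-1,"x":-4.1,"y":0.6,"z":0,"ax":0,"ay":0,"az":0},{"gripper":-1,"x":-4.1,"y":0.6,"z":0,"ax":0,"ay":0,"az":0}]}}

```text
clock: 2.27
position: [495.3, 186.7, 225.7]
ee_rot: [-0.578, 0.816, -0.0, 0.0]
contact_force: [2.1, 0.1, -0.6]
gripper_width: 85.4
grasp_force: 0.0
```

Emit:
{"fn": "send_rows", "kwargs": {"targets": [{"gripper":-1,"x":0,"y":0,"z":0,"ax":0,"ay":0,"az":0}]}}

```text
clock: 2.35
position: [496.8, 190.4, 224.8]
ee_rot: [-0.58, 0.814, 0.0, 0.001]
contact_force: [0.2, -0.8, 0.4]
gripper_width: 85.4
grasp_force: 0.0
```

```bash
cat > wedge.py <<'E'
from h import *
im,d,m=look('wrist'); P=cloud(d,m); cv2.imwrite('pics/w2.png',im[...,::-1])
h=cv2.cvtColor(im,cv2.COLOR_RGB2HSV)
k=((h[...,0]<20)&(h[...,1]>110)&(P[...,2]>-5)&(P[...,2]<70)).astype(np.uint8)
n,L,st,_=cv2.connectedComponentsWithStats(k); i=1+np.argmax(st[1:,4]); q=P[L==i]; print(st[i])
r=cv2.minAreaRect(q[:,:2].astype(np.float32)); print(r)
c=np.array(r[0]); a=np.array([np.cos(np.radians(-109)),np.sin(np.radians(-109))])
bp=cv2.boxPoints(r); e=bp[1]-bp[0] if np.linalg.norm(bp[1]-bp[0])>60 else bp[2]-bp[1]
e/=np.linalg.norm(e); e*=np.sign(e@a); print('dir',np.degrees(np.arctan2(e[1],e[0])),'tip',c+65*e)
t=(q[:,:2]-c)@e; print(np.polyfit(t,q[:,2],1),t.min(),t.max())
g=c-18*e; print('grip',g); togo(g[0],g[1],3,np.degrees(np.arctan2(e[1],e[0])))
E
python3 wedge.py
```

```text
[ 247  185   23   99 2121]
((531.9110717773438, 290.3699951171875), (130.02719116210938, 30.424030303955078), 70.27338409423828)
dir -109.726616 tip [509.97145081 229.1845932 ]
[-0.26935006 20.27258325] -65.01357932955786 65.01362862181004
grip [537.98665905 307.31364441]
t 2.4 pos [495.8 187.9 224.7] yaw -109.1 tilt [-0.02 -0.01] w 85.8 g 0.0 F [-0.6 -1.4  0.1]
tool delta cm [-12.68  -0.09  22.17] az 0.63
```

View pics/w2.png

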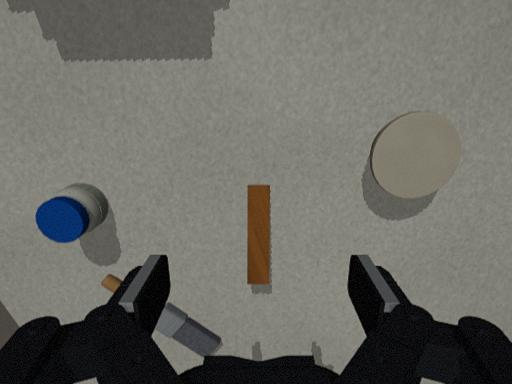

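Wrist picture: wedge at columns 247–270, rows 185 (tip) to 284 (heel). The brush is at (165,310), the jar at (70,215) and the dish at (415,155), all clear of the fingers.

Emit:
{"fn": "send_rows", "kwargs": {"targets": [{"gripper":-0.1,"x":-3.5,"y":0,"z":2,"ax":0,"ay":0,"az":0.6},{"gripper":-0.1,"x":-3.5,"y":0,"z":2,"ax":0,"ay":0,"az":0},{"gripper":-0.1,"x":-3.5,"y":0,"z":2,"ax":0,"ay":0,"az":0},{"gripper":-0.1,"x":-2.2,"y":0,"z":3,"ax":0,"ay":0,"az":0},{"gripper":-0.1,"x":0,"y":-0.1,"z":3,"ax":0,"ay":0,"az":0}]}}

```text
clock: 2.82
position: [541.2, 307.3, 104.5]
ee_rot: [-0.575, 0.818, 0.0, 0.002]
contact_force: [-0.2, -0.1, -0.4]
gripper_width: 46.7
grasp_force: 0.0
```

Emit:
{"fn": "send_rows", "kwargs": {"targets": [{"gripper":-0.1,"x":0,"y":0,"z":3,"ax":0,"ay":0,"az":0},{"gripper":-0.1,"x":0,"y":0,"z":1.5,"ax":0,"ay":0,"az":0},{"gripper":-0.1,"x":0,"y":0,"z":0,"ax":0,"ay":0,"az":0}]}}

```text
clock: 3.07
position: [536.8, 301.0, 55.9]
ee_rot: [-0.573, 0.819, -0.0, -0.005]
contact_force: [-0.5, -0.2, -0.3]
gripper_width: 46.7
grasp_force: 0.0
```

```bash
python3 -c "
from h import *
togo(538,307.3,3,-109.7)"
```

```text
t 3.07 pos [536.8 301.   55.9] yaw -110.04 tilt [-0.42 -0.33] w 46.7 g 0.0 F [-0.5 -0.2 -0.3]
tool delta cm [-0.68  0.08  5.28] az -0.34
```

Emit:
{"fn": "send_rows", "kwargs": {"targets": [{"gripper":-0.1,"x":0,"y":0,"z":2.0,"ax":0,"ay":0,"az":0},{"gripper":-0.1,"x":0,"y":0,"z":1.8,"ax":0,"ay":0,"az":0},{"gripper":-0.1,"x":0,"y":0,"z":0,"ax":0,"ay":0,"az":0},{"gripper":-0.1,"x":0,"y":0,"z":0,"ax":0,"ay":0,"az":0}]}}

```text
clock: 3.4
position: [539.7, 303.4, 23.2]
ee_rot: [-0.574, 0.819, -0.0, 0.0]
contact_force: [0.2, -0.4, 1.2]
gripper_width: 46.8
grasp_force: 0.0
```

```bash
python3 -c "
from h import *
togo(538,307.3,3,-109.7)"
```

```text
t 3.4 pos [539.7 303.4  23.2] yaw -109.96 tilt [ 0.02 -0.02] w 46.8 g 0.0 F [ 0.2 -0.4  1.2]
tool delta cm [-0.31  0.3   2.02] az -0.26
```

Emit:
{"fn": "send_rows", "kwargs": {"targets": [{"gripper":-0.1,"x":-0.3,"y":0.3,"z":0,"ax":0,"ay":0,"az":-0.3},{"gripper":-0.1,"x":0,"y":0,"z":1.0,"ax":0,"ay":0,"az":0},{"gripper":-0.1,"x":0,"y":0,"z":0.9,"ax":0,"ay":0,"az":0},{"gripper":-0.1,"x":0,"y":0,"z":0,"ax":0,"ay":0,"az":0},{"gripper":-0.1,"x":0,"y":0,"z":0,"ax":0,"ay":0,"az":0}]}}

```text
clock: 3.82
position: [537.0, 307.3, 2.6]
ee_rot: [-0.576, 0.817, -0.0, -0.001]
contact_force: [0.9, 0.7, -0.6]
gripper_width: 46.8
grasp_force: 0.0
```

```bash
python3 -c "
from h import *
togo(538,307.3,3,-109.7)"
```

```text
t 3.82 pos [537.  307.3   2.6] yaw -109.64 tilt [-0.07 -0.06] w 46.8 g 0.0 F [ 0.9  0.7 -0.6]
tool delta cm [-0.03 -0.09 -0.04] az 0.06
```

Emit:
{"fn": "send_rows", "kwargs": {"targets": [{"gripper":1,"x":0,"y":0,"z":0,"ax":0,"ay":0,"az":0},{"gripper":1,"x":0,"y":0,"z":0,"ax":0,"ay":0,"az":0},{"gripper":1,"x":0,"y":0,"z":0,"ax":0,"ay":0,"az":0},{"gripper":1,"x":0,"y":0,"z":0,"ax":0,"ay":0,"az":0},{"gripper":1,"x":0,"y":0,"z":0,"ax":0,"ay":0,"az":0}]}}

```text
clock: 4.23
position: [537.6, 307.8, 3.5]
ee_rot: [-0.576, 0.817, 0.0, 0.0]
contact_force: [1.0, -0.1, -0.5]
gripper_width: -0.3
grasp_force: 0.0
```

Emit:
{"fn": "send_rows", "kwargs": {"targets": [{"gripper":1,"x":0,"y":0,"z":0,"ax":0,"ay":0,"az":0},{"gripper":1,"x":0,"y":0,"z":-1,"ax":0,"ay":0,"az":0},{"gripper":1,"x":0,"y":0,"z":-3,"ax":0,"ay":0,"az":0},{"gripper":1,"x":0,"y":0,"z":-4,"ax":0,"ay":0,"az":0},{"gripper":1,"x":0,"y":0,"z":-4,"ax":0,"ay":0,"az":0}]}}

```text
clock: 4.65
position: [537.0, 307.1, 124.6]
ee_rot: [-0.576, 0.817, -0.0, -0.001]
contact_force: [0.8, 0.7, 0.0]
gripper_width: 0.1
grasp_force: 0.0
```

Run:
```python
from h import *
togo(538,307.3,3,-109.7)
im,d,m=look('wrist'); a,_,_=look('side'); b,_,_=look('scene')
o=np.zeros((600,800,3),np.uint8); o[:384,:512]=im
o[:260,515:800]=cv2.resize(a[110:210,150:260],(285,260)); o[265:525,515:800]=cv2.resize(b[90:190,290:400],(285,260))
cv2.imwrite('pics/w3.png',o[...,::-1])
```

```text
t 4.65 pos [537.  307.1 124.6] yaw -109.64 tilt [-0.08 -0.1 ] w 0.1 g 0.0 F [0.8 0.7 0. ]
tool delta cm [-0.08 -0.1  12.16] az 0.06
```

View pics/w3.png

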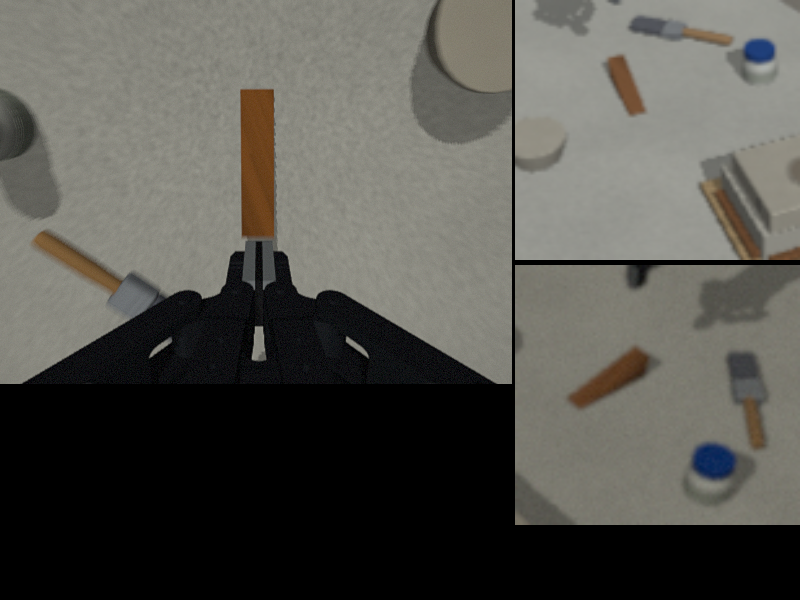

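```bash
python3 wedge.py
python3 - <<'E'
from h import *
for c in ['scene','side']:
    im,d,m=look(c); P=cloud(d,m); x,y,z=np.moveaxis(P,-1,0); i=im.astype(int)
    q=P[(x>430)&(x<640)&(y>150)&(y<380)&(z>5)&(z<60)&(i[...,0]-i[...,2]>35)]; print(c,cv2.minAreaRect(q[:,:2].astype(np.float32)))
E
```

```text
[ 244   84   33  145 4573]
((535.0343627929688, 298.48236083984375), (145.4334259033203, 31.10472869873047), 71.4075927734375)
dir -108.59238 tip [514.31019974 236.87466049]
[-0.26409274 22.19231935] -72.71671986637884 72.71671620002822
grip [540.77336216 315.5429554 ]
t 4.85 pos [538.1 308.4 125.9] yaw -109.66 tilt [0.18 0.19] w 0.1 g 0.0 F [-0.5 -1.2 -1.3]
tool delta cm [-7.100e-01  1.000e-02  1.229e+01] az -1.06
scene ((534.1952514648438, 286.62359619140625), (127.78225708007812, 36.956180572509766), 70.36429595947266)
side ((529.3803100585938, 294.13311767578125), (128.81643676757812, 28.405393600463867), 70.8865966796875)
```

Run:
```python
from h import *
s=arm.read_state(); im,d,m=look('wrist'); C=np.linalg.inv(np.array(m['cam_to_world']))
def pj(p):
    q=C@np.r_[p,1]; return np.round([m['fx']*q[0]/q[2]+m['cx'],m['fy']*q[1]/q[2]+m['cy']]),round(q[2])
print('tcp',s['position'],pj(s['position']))
for n,p in dict(heeltop=[554,352,38],tip=[510,229,3],grip=[538,307,23],nom=[532,290,20]).items(): print(n,pj(p))
P=cloud(d,m)
for v in range(80,270,10): print(v,np.round(P[v,258]),im[v,258])
```

```text
tcp [536.76400508 307.21044529 122.79184439] (array([259., 227.]), 195)
heeltop (array([258., 236.]), 291)
tip (array([258.,  88.]), 282)
grip (array([258., 182.]), 290)
nom (array([258., 162.]), 287)
80 [508. 223.  -1.] [139 138 126]
90 [511. 231.   3.] [110  64  24]
100 [510. 231. 301.] [106  66  33]
110 [516. 247.   8.] [113  67  25]
120 [519. 255.   9.] [109  67  24]
130 [522. 264.  13.] [109  67  27]
140 [525. 272.  14.] [109  66  27]
150 [528. 280.  16.] [104  65  28]
160 [531. 288.  19.] [101  61  19]
170 [534. 297.  22.] [102  62  21]
180 [537. 305.  25.] [108  67  29]
190 [540. 313.  27.] [111  69  26]
200 [543. 322.  29.] [113  69  33]
210 [546. 330.  31.] [111  67  29]
220 [549. 339.  34.] [102  65  34]
230 [552. 348.  36.] [94 59 21]
240 [561. 373.   2.] [90 88 84]
250 [534. 297. 173.] [20 16 13]
260 [534. 297. 180.] [21 16 19]
```

Run:
```python
from h import *
im,d,m=look('wrist'); P=cloud(d,m); s=arm.read_state(); print(s['position'],s['gripper_width'],s['clock'])
for v in range(230,330,6): print(v,[tuple(np.round(P[v,u]).astype(int)) for u in (246,252,258,264,270)])
k=(d>0)&(d<230); q=P[k]; i=np.argsort(q[:,2])[:2000:200]; print(np.round(q[i]))
```

```text
[536.70051314 307.03528415 121.87721759] 0.07511278054240288 5.05
230 [(np.int64(562), np.int64(343), np.int64(36)), (np.int64(557), np.int64(345), np.int64(37)), (np.int64(552), np.int64(347), np.int64(36)), (np.int64(547), np.int64(349), np.int64(36)), (np.int64(541), np.int64(350), np.int64(37))]
236 [(np.int64(564), np.int64(348), np.int64(38)), (np.int64(559), np.int64(350), np.int64(38)), (np.int64(553), np.int64(351), np.int64(38)), (np.int64(549), np.int64(354), np.int64(37)), (np.int64(543), np.int64(356), np.int64(38))]
242 [(np.int64(539), np.int64(295), np.int64(163)), (np.int64(537), np.int64(296), np.int64(163)), (np.int64(534), np.int64(297), np.int64(163)), (np.int64(531), np.int64(298), np.int64(163)), (np.int64(528), np.int64(299), np.int64(164))]
248 [(np.int64(539), np.int64(295), np.int64(170)), (np.int64(537), np.int64(296), np.int64(169)), (np.int64(534), np.int64(297), np.int64(169)), (np.int64(531), np.int64(298), np.int64(169)), (np.int64(529), np.int64(300), np.int64(168))]
254 [(np.int64(539), np.int64(295), np.int64(174)), (np.int64(537), np.int64(296), n
[... 2516 characters left out ...]
64(530), np.int64(297), np.int64(217))]
320 [(np.int64(536), np.int64(291), np.int64(224)), (np.int64(539), np.int64(306), np.int64(206)), (np.int64(540), np.int64(315), np.int64(195)), (np.int64(536), np.int64(308), np.int64(205)), (np.int64(530), np.int64(297), np.int64(219))]
326 [(np.int64(536), np.int64(293), np.int64(224)), (np.int64(540), np.int64(308), np.int64(206)), (np.int64(541), np.int64(318), np.int64(196)), (np.int64(536), np.int64(310), np.int64(205)), (np.int64(530), np.int64(298), np.int64(221))]
[[365. 216.  38.]
 [353. 222.  41.]
 [348. 233.  41.]
 [339. 238.  42.]
 [357. 226.  42.]
 [343. 231.  42.]
 [369. 230.  43.]
 [535. 297. 163.]
 [536. 297. 168.]
 [537. 297. 171.]]
```

Run:
```python
from h import *
print(arm.read_state()['position'])
for c in ['scene','side']:
    im,d,m=look(c); P=cloud(d,m); x,y,z=np.moveaxis(P,-1,0)
    k=(np.hypot(x-537,y-307)<30)&(z>60)&(z<300); q=P[k]; print(c,k.sum(),np.round(np.sort(q[:,2])[[0,3,10]]),np.round(q[np.argsort(q[:,2])[:5]]))
print(arm.read_state()['position'],arm.read_state()['clock'])
```

```text
[536.70051314 307.03528415 121.87721759]
scene 288 [156. 164. 166.] [[533. 301. 156.]
 [542. 300. 160.]
 [538. 299. 163.]
 [532. 294. 164.]
 [550. 306. 164.]]
side 253 [162. 168. 172.] [[536. 300. 162.]
 [532. 302. 162.]
 [526. 299. 166.]
 [525. 305. 168.]
 [522. 308. 168.]]
[536.95976847 307.21297949 121.96737863] 5.15
```

Three cameras show the closed fingertips at z≈162 while the state says 122. The tips really end about 40 mm above the reported TCP, so I closed over the wedge, which hasn't moved. I'll go down again with that offset.

Emit:
{"fn": "send_rows", "kwargs": {"targets": [{"gripper":-0.1,"x":0,"y":0,"z":0,"ax":0,"ay":0,"az":0},{"gripper":-0.1,"x":0,"y":0,"z":3.0,"ax":0,"ay":0,"az":0},{"gripper":-0.1,"x":0,"y":0,"z":3.0,"ax":0,"ay":0,"az":0},{"gripper":-0.1,"x":0,"y":0,"z":3.0,"ax":0,"ay":0,"az":0},{"gripper":-0.1,"x":0,"y":0,"z":2.8,"ax":0,"ay":0,"az":0}]}}

```text
clock: 5.57
position: [537.1, 307.4, 3.6]
ee_rot: [-0.576, 0.817, -0.0, -0.0]
contact_force: [-0.0, 0.1, -0.4]
gripper_width: 47.2
grasp_force: 0.0
```

Emit:
{"fn": "send_rows", "kwargs": {"targets": [{"gripper":-0.1,"x":0,"y":0,"z":1.5,"ax":0,"ay":0,"az":0},{"gripper":-0.1,"x":0,"y":0,"z":1.0,"ax":0,"ay":0,"az":0},{"gripper":-0.1,"x":0,"y":0,"z":0.8,"ax":0,"ay":0,"az":0},{"gripper":-0.1,"x":0,"y":0,"z":0,"ax":0,"ay":0,"az":0},{"gripper":-0.1,"x":0,"y":0,"z":0,"ax":0,"ay":0,"az":0}]}}

```text
clock: 5.98
position: [537.9, 308.1, -27.3]
ee_rot: [-0.576, 0.817, -0.0, 0.0]
contact_force: [-0.6, -0.6, 1.1]
gripper_width: 46.9
grasp_force: 0.0
```

Run:
```python
from h import *
togo(538,307.3,-34,-109.7)
im,d,m=look('wrist'); P=cloud(d,m); k=(d>0)&(np.hypot(P[...,0]-538,P[...,1]-307)<60)
o=im.copy(); q=P[230:262,215:305]
for v in range(215,290,8): print(v,[tuple(np.round(P[v,u]).astype(int).tolist()) for u in (215,222,229,258,287,294,301)])
```

```text
t 5.98 pos [537.9 308.1 -27.3] yaw -109.63 tilt [0.04 0.02] w 46.9 g 0.0 F [-0.6 -0.6  1.1]
tool delta cm [ 0.07 -0.03  0.67] az 0.07
215 [(553, 282, 0), (550, 284, -1), (542, 278, 18), (530, 283, 19), (517, 288, 18), (515, 296, 0), (511, 298, 0)]
223 [(555, 287, -1), (552, 288, 0), (544, 282, 19), (531, 287, 17), (518, 291, 18), (516, 300, 0), (513, 302, -1)]
231 [(557, 291, -1), (554, 292, -1), (545, 285, 20), (532, 290, 20), (519, 294, 21), (517, 305, 0), (514, 306, 0)]
239 [(558, 295, 1), (555, 297, -1), (546, 289, 21), (533, 293, 22), (521, 297, 21), (519, 309, 1), (515, 311, -1)]
247 [(561, 300, 0), (557, 301, 1), (547, 292, 22), (534, 296, 23), (522, 301, 22), (520, 314, 0), (517, 315, 0)]
255 [(562, 304, 1), (559, 306, -1), (549, 296, 21), (536, 300, 23), (523, 305, 23), (522, 319, 0), (518, 320, 0)]
263 [(564, 309, 0), (560, 310, 1), (550, 299, 24), (537, 303, 24), (524, 308, 23), (523, 324, 0), (520, 325, 0)]
271 [(566, 314, 0), (562, 315, 1), (551, 302, 25), (538, 306, 25), (525, 311, 25), (525, 329, 0), (521, 330, -1)]
279 [(568, 318, 0), (564, 320, 0), (552, 306, 26), (540, 311, 25), (527, 315, 25), (526, 333, 0), (523, 334, 0)]
287 [(570, 323, 0), (566, 324, 0), (554, 310, 26), (541, 314, 27), (528, 318, 27), (528, 338, 1), (524, 339, 0)]
```

Emit:
{"fn": "send_rows", "kwargs": {"targets": [{"gripper":-0.1,"x":0,"y":0,"z":0.5,"ax":0,"ay":0,"az":0},{"gripper":-0.1,"x":0,"y":0,"z":0.4,"ax":0,"ay":0,"az":0},{"gripper":-0.1,"x":0,"y":0,"z":0,"ax":0,"ay":0,"az":0},{"gripper":1,"x":0,"y":0,"z":0,"ax":0,"ay":0,"az":0},{"gripper":1,"x":0,"y":0,"z":0,"ax":0,"ay":0,"az":0}]}}

```text
clock: 6.45
position: [538.0, 308.1, -35.9]
ee_rot: [-0.576, 0.817, -0.0, 0.001]
contact_force: [0.4, 0.4, -0.2]
gripper_width: 28.8
grasp_force: 60.8
```

Emit:
{"fn": "send_rows", "kwargs": {"targets": [{"gripper":1,"x":0,"y":0,"z":0,"ax":0,"ay":0,"az":0},{"gripper":1,"x":0,"y":0,"z":0,"ax":0,"ay":0,"az":0},{"gripper":1,"x":0,"y":0,"z":0,"ax":0,"ay":0,"az":0}]}}

```text
clock: 6.7
position: [537.9, 308.1, -36.1]
ee_rot: [-0.576, 0.817, 0.0, 0.001]
contact_force: [0.1, 0.6, 4.4]
gripper_width: 29.2
grasp_force: 61.8
```

Emit:
{"fn": "send_rows", "kwargs": {"targets": [{"gripper":1,"x":0,"y":0,"z":-2,"ax":0,"ay":0,"az":0},{"gripper":1,"x":0,"y":0,"z":-3,"ax":0,"ay":0,"az":0},{"gripper":1,"x":0,"y":0,"z":-3,"ax":0,"ay":0,"az":0},{"gripper":1,"x":0,"y":0,"z":-3,"ax":0,"ay":0,"az":0},{"gripper":1,"x":0,"y":0,"z":0,"ax":0,"ay":0,"az":0}]}}

```text
clock: 7.12
position: [541.0, 310.2, 79.9]
ee_rot: [-0.577, 0.817, 0.0, 0.006]
contact_force: [0.4, 0.2, 1.1]
gripper_width: 29.1
grasp_force: 61.1
```

Emit:
{"fn": "send_rows", "kwargs": {"targets": [{"gripper":1,"x":3,"y":-2.6,"z":0,"ax":0,"ay":0,"az":0},{"gripper":1,"x":3,"y":-2.6,"z":0,"ax":0,"ay":0,"az":0},{"gripper":1,"x":3,"y":-2.6,"z":0,"ax":0,"ay":0,"az":0},{"gripper":1,"x":3,"y":-2.6,"z":0,"ax":0,"ay":0,"az":0},{"gripper":1,"x":3,"y":-2.6,"z":0,"ax":0,"ay":0,"az":0}]}}

```text
clock: 7.53
position: [609.3, 121.1, 72.7]
ee_rot: [-0.576, 0.817, 0.0, -0.0]
contact_force: [-0.1, -0.3, -0.3]
gripper_width: 29.0
grasp_force: 61.0
```

Emit:
{"fn": "send_rows", "kwargs": {"targets": [{"gripper":1,"x":2,"y":-3.0,"z":0,"ax":0,"ay":0,"az":0},{"gripper":1,"x":0,"y":0,"z":0,"ax":0,"ay":0,"az":0},{"gripper":1,"x":0,"y":0,"z":0,"ax":0,"ay":0,"az":0},{"gripper":1,"x":0,"y":0,"z":0,"ax":0,"ay":0,"az":0}]}}

```text
clock: 7.87
position: [630.4, 93.7, 72.5]
ee_rot: [-0.576, 0.818, 0.0, -0.001]
contact_force: [-0.4, 0.1, -0.7]
gripper_width: 28.8
grasp_force: 61.1
```

Run:
```python
from h import *
togo(600,80,54,-109)
im,d,m=look('wrist'); np.savez('pics/w4.npz',im=im,d=d,P=cloud(d,m)); cv2.imwrite('pics/w4.png',im[...,::-1])
```

```text
t 7.87 pos [630.4  93.7  72.5] yaw -109.69 tilt [-0.09 -0.01] w 28.8 g 61.1 F [-0.4  0.1 -0.7]
tool delta cm [2.31 2.4  1.85] az -0.69
```

View pics/w4.png

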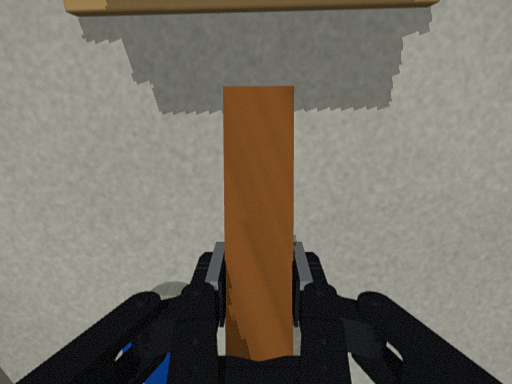

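Run:
```python
from h import *
from scipy.spatial.transform import Rotation as R
s=arm.read_state(); M=np.eye(4); M[:3,:3]=R.from_quat(s['ee_rot']).as_matrix(); M[:3,3]=s['position']
m=arm.camera_model('wrist'); C=np.array(m['cam_to_world']); T=np.linalg.inv(M)@C
# wedge in tool frame
Z=np.load('pics/w4.npz'); im,P=Z['im'],Z['P']
h=cv2.cvtColor(im,cv2.COLOR_RGB2HSV); k=((h[...,0]<20)&(h[...,1]>110)); k[:60]=0; k[235:]=0
q=P[k&(P[...,2]>80)&(P[...,2]<150)]; L=(np.c_[q,np.ones(len(q))]@np.linalg.inv(M).T)[:,:3]
print('tip x',np.percentile(L[:,0],99.5),'y range',np.percentile(L[:,1],[1,99]),'z fit',np.polyfit(L[:,0],L[:,2],1))
r=cv2.minAreaRect(L[:,:2].astype(np.float32)); print(r)
f=np.polyfit(L[:,0],L[:,2],1); print('top z at tip (tool)',np.polyval(f,L[:,0].max()))
# slot from w1
M1=np.eye(4); a=np.radians(-109.31); M1[:3,:3]=[[np.cos(a),np.sin(a),0],[np.sin(a),-np.cos(a),0],[0,0,-1]]; M1[:3,3]=[456.1,-16.6,225.9]
C1=M1@T
def ray(u,v,z):
    d=C1[:3,:3]@[(u-m['cx'])/m['fx'],(v-m['cy'])/m['fy'],1]; o=C1[:3,3]; return o+d*(z-o[2])/d[2]
w=cv2.imread('pics/w1.png',0)
for v in range(156,172,2): print(v,w[v,50:250:6])
print(w[162,112:170])
for u in (123,157): print(u,ray(u,165,65))
for uv in ((32,155),(213,152)): print('topcorner',ray(*uv,105))
for uv in ((62,163),(229,165)): print('shoulder front corner',ray(*uv,65))
cv2.imwrite('pics/c2.png',cv2.resize(cv2.imread('pics/w1.png')[90:190,20:260],(800,333),interpolation=3))
```

```text
tip x 83.08641686756282 y range [-15.57191861  13.82426438] z fit [  0.26967017 -61.16159845]
((52.423912048339844, -0.8740930557250977), (30.04208755493164, 61.45585632324219), 89.82421112060547)
top z at tip (tool) -38.74794570946584
156 [124 122 108 112 113 113 114 112 112 111 112 110  97  98  98  94  93  96
 107 106 107 106 107 107 104 105 104  97  99  97  51  85  89 112]
158 [124 121 106 107 106 103 106 107 106 100 102 104  81  82  81  80  77  76
 101  99  99  98  97  97  96  99  97  93  98  94  52  77 100 116]
160 [124 120  99  98  99  97  96 100 100  97  94  96  62  62  58  55  54  52
  93  94  97  90  91  92  94  96  92 100  99  93  49  83 106 112]
162 [126 127  92  94  93  93  94  94  93  97  97  96  63  50  46  52  54  48
  98  99  96  99  97  97  98  99  94  98  96  95  57  82 115 113]
164 [131 132  96  99  97  98  98 101  95  96  99  99  80  58  58  59  62  62
  96  96  98  98  95  95  94  97  95  95  94  96  60  82 117 113]
166 [132 135 103  94  98  94  96  97  97  98  94  90  91  65  69  69  67  68
  95  93  92  95  93  92  93  89  92  90  89  90  67  81 115 112]
168 [135 134 114 104 105  94  94  94  93  92  92  92  96  76  75  77  77  74
  91  89  91  90  91  88  92  92  87  84  86  91  78  78 109 111]
170 [138 134 120 106 109  85  89  91  91  90  92  95  91  84  88  84  84  81
  87  87  86  85  84  83  82  80  85  82  86  83  80  78 110 111]
[ 96  94  98  97  96  95  97  98  98  97  63  47  43  48  45  45  50  44
  41  47  49  47  46  54  49  50  51  50  52  48  47  50  52  54  54  52
  51  54  54  51  48  47  55  49  71 104  98  99  96  99 101  95  99  97
  98 100  98  99]
123 [598.27030847 -67.7169361   65.        ]
157 [562.63722182 -55.25258501  65.        ]
topcorner [ 657.11069456 -108.79276298  105.        ]
topcorner [490.39375583 -53.57926685 105.        ]
shoulder front corner [661.03725753 -92.07399691  65.        ]
shoulder front corner [487.19767585 -28.8640491   65.        ]
```

View pics/c2.png

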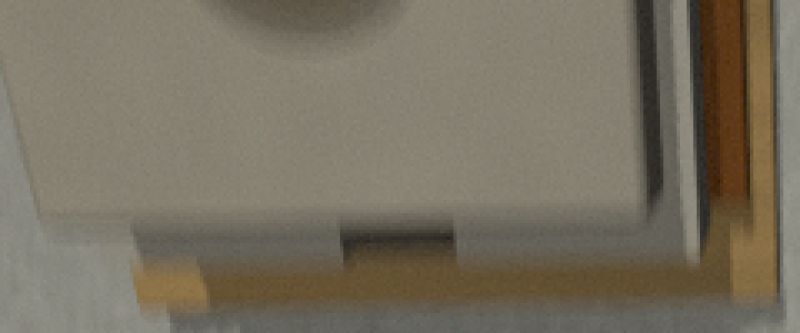

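Emit:
{"fn": "send_rows", "kwargs": {"targets": [{"gripper":1,"x":2.2,"y":-0.1,"z":0,"ax":0,"ay":0,"az":0},{"gripper":1,"x":2.2,"y":-0.1,"z":1.7,"ax":0,"ay":0,"az":0},{"gripper":1,"x":2.1,"y":-0.1,"z":1.7,"ax":0,"ay":0,"az":0},{"gripper":1,"x":0,"y":0,"z":1.6,"ax":0,"ay":0,"az":-1.2},{"gripper":1,"x":0,"y":0,"z":0,"ax":0,"ay":0,"az":0}]}}

```text
clock: 8.33
position: [608.4, 31.6, 20.1]
ee_rot: [-0.585, 0.811, 0.002, -0.003]
contact_force: [-1.1, 0.4, -0.6]
gripper_width: 29.3
grasp_force: 61.0
```

Emit:
{"fn": "send_rows", "kwargs": {"targets": [{"gripper":1,"x":0,"y":0,"z":0,"ax":0,"ay":0,"az":0},{"gripper":1,"x":0,"y":0,"z":0,"ax":0,"ay":0,"az":0}]}}

```text
clock: 8.5
position: [612.9, 33.1, 24.4]
ee_rot: [-0.585, 0.811, -0.0, 0.001]
contact_force: [-0.1, -0.3, -0.2]
gripper_width: 28.9
grasp_force: 61.0
```

Run:
```python
from h import *
togo(610.9,31.5,21,-108.5)
im,d,m=look('wrist'); np.savez('pics/w5.npz',im=im,d=d,P=cloud(d,m)); cv2.imwrite('pics/w5.png',im[...,::-1])
```

```text
t 8.5 pos [612.9  33.1  24.4] yaw -108.33 tilt [0.11 0.01] w 28.9 g 61.0 F [-0.1 -0.3 -0.2]
tool delta cm [0.21 0.14 0.34] az 0.17
```

View pics/w5.png

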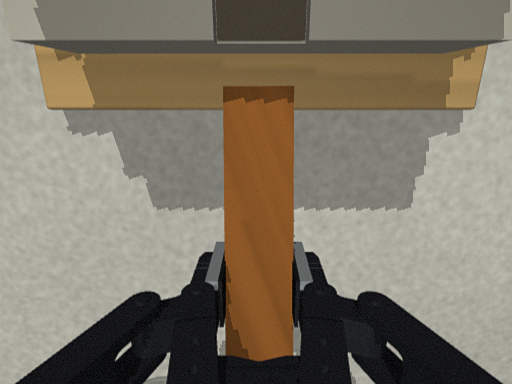

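Wrist picture: the slot is at columns 214–309, rows 0–42, right ahead of the wedge (columns 224–294, tip at row 87). It needs a few mm of lateral shift.

Run:
```python
from h import *
from scipy.spatial.transform import Rotation as R
s=arm.read_state(); M=np.eye(4); M[:3,:3]=R.from_quat(s['ee_rot']).as_matrix(); M[:3,3]=s['position']
Z=np.load('pics/w5.npz'); im,P=Z['im'],Z['P']; L=(np.concatenate([P,np.ones(P.shape[:2]+(1,))],-1)@np.linalg.inv(M).T)[...,:3]
np.set_printoptions(suppress=True,precision=1)
print('floor z world',np.median(P[5:35,225:300,2]),'seam z',np.median(P[5:35,60:190,2]),np.median(P[5:35,330:450,2]))
for v in (8,20,32):
    k=np.where((P[v,190:330,2]<np.median(P[5:35,60:190,2])-5))[0]+190
    print(v,k.min(),k.max(),'tool y of edges',L[v,k.min(),1],L[v,k.max(),1],'x',L[v,k.min(),0])
for u in (100,150,262,350,420):
    k=np.where(P[:60,u,2]>45)[0]; print(u,'front edge row',k.max(),'tool xy',L[k.max(),u])
for v in (90,100,130): 
    k=np.where(im[v,200:320,0].astype(int)-im[v,200:320,2]>60)[0]+200
    k=np.where((P[v,200:320,2]>50)&(P[v,200:320,2]<110))[0]+200
    print(v,'wedge',L[v,k.min()],L[v,k.max()],'tool y mid',(L[v,k.min(),1]+L[v,k.max(),1])/2)
print('row87',L[87,258],L[88,258],P[88,258])
```

```text
floor z world 55.1324418300936 seam z 64.91045150476498 64.80756089353787
8 214 308 tool y of edges -18.495826702222416 19.56378067654157 x 112.60717332268939
20 214 307 tool y of edges -18.458262397642443 19.63859300667343 x 107.92026709068195
32 215 307 tool y of edges -18.329169310447014 19.604999991536943 x 103.64185966463933
100 front edge row 46 tool xy [ 99.8 -72.4 -22. ]
150 front edge row 46 tool xy [ 99.7 -49.4 -22.9]
262 front edge row 46 tool xy [ 99.9   1.2 -21.4]
350 front edge row 46 tool xy [ 99.9  41.4 -21.5]
420 front edge row 51 tool xy [  81.3   -0.3 -178.2]
90 wedge [ 80.9 -15.3 -38.9] [ 80.9  14.1 -39.9] tool y mid -0.6124058013609783
100 wedge [ 76.9 -15.4 -39.6] [ 76.9  14.3 -39.6] tool y mid -0.5569689749754048
130 wedge [ 64.9 -15.4 -43.9] [ 64.8  14.4 -43.2] tool y mid -0.5138180570629061
row87 [ 82.1  -0.6 -38.7] [ 81.7  -0.6 -39.1] [587.8 -44.7  63.7]
```

Emit:
{"fn": "send_rows", "kwargs": {"targets": [{"gripper":1,"x":0,"y":0.1,"z":0.2,"ax":0,"ay":0,"az":0},{"gripper":1,"x":1.0,"y":0,"z":0.1,"ax":0,"ay":0,"az":0},{"gripper":1,"x":1.0,"y":0,"z":0,"ax":0,"ay":0,"az":0},{"gripper":1,"x":1.0,"y":0,"z":0,"ax":0,"ay":0,"az":0},{"gripper":1,"x":0,"y":0,"z":0,"ax":0,"ay":0,"az":0}]}}

```text
clock: 8.97
position: [600.3, 1.3, 20.4]
ee_rot: [-0.584, 0.812, 0.0, -0.001]
contact_force: [0.8, 0.5, -1.0]
gripper_width: 29.0
grasp_force: 61.0
```

Emit:
{"fn": "send_rows", "kwargs": {"targets": [{"gripper":1,"x":0,"y":0,"z":0,"ax":0,"ay":0,"az":0},{"gripper":1,"x":0,"y":0,"z":0,"ax":0,"ay":0,"az":0},{"gripper":1,"x":0,"y":0,"z":0,"ax":0,"ay":0,"az":0}]}}

```text
clock: 9.22
position: [601.8, 3.4, 20.4]
ee_rot: [-0.585, 0.811, -0.0, 0.0]
contact_force: [-0.1, 0.9, -0.5]
gripper_width: 29.1
grasp_force: 61.0
```

```bash
cat > st.py <<'E'
from h import *
# mould frame from last look: tool pose then pos (612.9,33.1), yaw -108.33; front face tool x 99.8, slot mid y .6
a=np.radians(-108.33); A=np.array([np.cos(a),np.sin(a)]); B=np.array([np.sin(a),-np.cos(a)])
M=np.array([612.9,33.1])+99.8*A+.6*B
s=arm.read_state(); p=s['position']; q=s['ee_rot']; yaw=np.arctan2(2*q[0]*q[1],q[0]**2-q[1]**2)
t=p[:2]+83*np.array([np.cos(yaw),np.sin(yaw)])-.6*np.array([np.sin(yaw),-np.cos(yaw)])-M
print('tip mould x',round(t@A-95,1),'y(tool side)',round(t@B,1),'bottom z',round(p[2]+35.9,1)); togo(*p,-108.33)
E
python3 st.py
```

```text
tip mould x -80.1 y(tool side) 0.2 bottom z 56.3
t 9.22 pos [601.8   3.4  20.4] yaw -108.45 tilt [0.02 0.  ] w 29.1 g 61.0 F [-0.1  0.9 -0.5]
tool delta cm [0. 0. 0.] az -0.12
```

Emit:
{"fn": "send_rows", "kwargs": {"targets": [{"gripper":1,"x":0.5,"y":0,"z":0.1,"ax":0,"ay":0,"az":0},{"gripper":1,"x":0.5,"y":0,"z":0,"ax":0,"ay":0,"az":0},{"gripper":1,"x":0.5,"y":0,"z":0.1,"ax":0,"ay":0,"az":0},{"gripper":1,"x":0,"y":0,"z":0,"ax":0,"ay":0,"az":0},{"gripper":1,"x":0,"y":0,"z":0,"ax":0,"ay":0,"az":0}]}}

```text
clock: 9.63
position: [597.1, -11.4, 18.7]
ee_rot: [-0.585, 0.811, -0.0, 0.0]
contact_force: [1.0, -1.9, 1.8]
gripper_width: 29.0
grasp_force: 61.3
```

```bash
python3 st.py
```

```text
tip mould x -64.6 y(tool side) -0.0 bottom z 54.6
t 9.63 pos [597.1 -11.4  18.7] yaw -108.44 tilt [ 0.04 -0.03] w 29.0 g 61.3 F [ 1.  -1.9  1.8]
tool delta cm [0. 0. 0.] az -0.11
```

Emit:
{"fn": "send_rows", "kwargs": {"targets": [{"gripper":1,"x":0.4,"y":0,"z":0.1,"ax":0,"ay":0,"az":0},{"gripper":1,"x":0.4,"y":0,"z":0,"ax":0,"ay":0,"az":0},{"gripper":1,"x":0.4,"y":0,"z":0,"ax":0,"ay":0,"az":0},{"gripper":1,"x":0,"y":0,"z":0,"ax":0,"ay":0,"az":0},{"gripper":1,"x":0,"y":0,"z":0,"ax":0,"ay":0,"az":0}]}}

```text
clock: 10.05
position: [595.1, -21.8, 18.7]
ee_rot: [-0.585, 0.811, -0.001, 0.002]
contact_force: [1.7, 0.8, 6.1]
gripper_width: 29.1
grasp_force: 61.8
```

```bash
python3 st.py
```

```text
tip mould x -54.0 y(tool side) -1.5 bottom z 54.6
t 10.05 pos [595.1 -21.8  18.7] yaw -108.38 tilt [0.26 0.02] w 29.1 g 61.8 F [1.7 0.8 6.1]
tool delta cm [0. 0. 0.] az -0.05
```

```bash
cat > gap.py <<'E'
import runpy; g=runpy.run_path('st.py'); globals().update({k:g[k] for k in 'A B M'.split()})
from h import *
for c in ('wrist','side','scene'):
    im,d,m=look(c); P=cloud(d,m); w=P[...,:2]-M; x=w@A-95; y=w@B; z=P[...,2]
    o=[]
    for lo,hi in ((-73,-60),(-60,-40),(-40,-10),(-10,30),(30,70)):
        k=(x>lo)&(x<hi)&(abs(y)<80)&(abs(z-106)<10)&(d>0)
        o.append((int(k.sum()),round(float(np.median(z[k])),2)) if k.sum()>5 else None)
    print(c,o)
    if c=='wrist': cv2.imwrite('pics/wl.png',im[...,::-1])
E
python3 gap.py
```

```text
tip mould x -54.0 y(tool side) -1.5 bottom z 54.6
t 10.05 pos [595.1 -21.8  18.7] yaw -108.38 tilt [0.26 0.02] w 29.1 g 61.8 F [1.7 0.8 6.1]
tool delta cm [0. 0. 0.] az -0.05
wrist [(22810, 104.81), (40281, 104.86), (13767, 104.83), None, None]
side [(83, 105.12), (128, 105.09), (210, 105.72), (293, 105.86), (315, 105.49)]
scene [(125, 104.39), (238, 104.73), (370, 104.62), (487, 105.0), (521, 104.61)]
```

Emit:
{"fn": "send_rows", "kwargs": {"targets": [{"gripper":1,"x":0.3,"y":0,"z":0,"ax":0,"ay":0,"az":0},{"gripper":1,"x":0.3,"y":0,"z":0,"ax":0,"ay":0,"az":0},{"gripper":1,"x":0.3,"y":0,"z":0,"ax":0,"ay":0,"az":0},{"gripper":1,"x":0,"y":0,"z":0,"ax":0,"ay":0,"az":0},{"gripper":1,"x":0,"y":0,"z":0,"ax":0,"ay":0,"az":0}]}}

```text
clock: 10.62
position: [593.3, -29.1, 18.9]
ee_rot: [-0.585, 0.811, -0.001, 0.003]
contact_force: [3.4, 5.7, 5.4]
gripper_width: 29.5
grasp_force: 61.7
```

```bash
python3 gap.py
```

```text
tip mould x -46.6 y(tool side) -2.1 bottom z 54.8
t 10.62 pos [593.3 -29.1  18.9] yaw -108.38 tilt [0.39 0.1 ] w 29.5 g 61.7 F [3.4 5.7 5.4]
tool delta cm [0. 0. 0.] az -0.05
wrist [(20745, 104.77), (38001, 104.87), (29842, 104.84), None, None]
side [(72, 105.58), (139, 105.68), (207, 105.76), (287, 105.86), (319, 105.49)]
scene [(116, 104.3), (239, 104.47), (359, 104.65), (492, 104.97), (516, 104.68)]
```

Emit:
{"fn": "send_rows", "kwargs": {"targets": [{"gripper":1,"x":0.3,"y":0.1,"z":0,"ax":0,"ay":0,"az":0},{"gripper":1,"x":0.3,"y":0,"z":0,"ax":0,"ay":0,"az":0},{"gripper":1,"x":0.2,"y":0,"z":0,"ax":0,"ay":0,"az":0},{"gripper":1,"x":0,"y":0,"z":0,"ax":0,"ay":0,"az":0},{"gripper":1,"x":0,"y":0,"z":0,"ax":0,"ay":0,"az":0}]}}

```text
clock: 11.18
position: [590.9, -35.3, 19.0]
ee_rot: [-0.585, 0.811, -0.002, 0.005]
contact_force: [3.8, 9.2, 3.7]
gripper_width: 29.0
grasp_force: 61.6
```

```bash
python3 gap.py
```

```text
tip mould x -40.0 y(tool side) -1.9 bottom z 54.9
t 11.18 pos [590.9 -35.3  19. ] yaw -108.34 tilt [0.53 0.16] w 29.0 g 61.6 F [3.8 9.2 3.7]
tool delta cm [0. 0. 0.] az -0.01
wrist [(18739, 106.37), (36725, 106.31), (43348, 106.06), None, None]
side [(68, 107.12), (137, 106.87), (219, 106.83), (288, 106.4), (325, 106.0)]
scene [(108, 105.73), (234, 106.02), (373, 105.77), (502, 105.65), (521, 104.93)]
```

Emit:
{"fn": "send_rows", "kwargs": {"targets": [{"gripper":1,"x":0.3,"y":0.1,"z":0,"ax":0,"ay":0,"az":0},{"gripper":1,"x":0.3,"y":0,"z":0,"ax":0,"ay":0,"az":0},{"gripper":1,"x":0.2,"y":0,"z":0,"ax":0,"ay":0,"az":0},{"gripper":1,"x":0,"y":0,"z":0,"ax":0,"ay":0,"az":0},{"gripper":1,"x":0,"y":0,"z":0,"ax":0,"ay":0,"az":0}]}}

```text
clock: 11.75
position: [587.5, -42.6, 19.0]
ee_rot: [-0.585, 0.811, -0.002, 0.005]
contact_force: [4.8, 8.4, 4.1]
gripper_width: 28.9
grasp_force: 61.6
```

```bash
python3 gap.py
```

```text
tip mould x -32.0 y(tool side) -0.9 bottom z 54.9
t 11.75 pos [587.5 -42.6  19. ] yaw -108.34 tilt [0.54 0.15] w 28.9 g 61.6 F [4.8 8.4 4.1]
tool delta cm [0. 0. 0.] az -0.01
wrist [(16808, 108.42), (35521, 108.14), (58866, 107.54), None, None]
side [(74, 108.54), (142, 108.5), (203, 108.17), (303, 107.89), (329, 106.45)]
scene [(106, 108.11), (236, 107.92), (367, 107.16), (507, 106.73), (529, 105.32)]
```

Emit:
{"fn": "send_rows", "kwargs": {"targets": [{"gripper":1,"x":0,"y":0,"z":0,"ax":0,"ay":0,"az":0},{"gripper":1,"x":0,"y":0,"z":0,"ax":0,"ay":0,"az":0},{"gripper":1,"x":0,"y":0,"z":0,"ax":0,"ay":0,"az":0},{"gripper":1,"x":0,"y":0,"z":0,"ax":0,"ay":0,"az":0},{"gripper":1,"x":0,"y":0,"z":0,"ax":0,"ay":0,"az":0}]}}

```text
clock: 12.32
position: [587.6, -42.6, 19.0]
ee_rot: [-0.585, 0.811, -0.002, 0.005]
contact_force: [3.9, 9.4, 3.9]
gripper_width: 28.9
grasp_force: 61.6
```

```bash
python3 gap.py
```

```text
tip mould x -32.0 y(tool side) -1.0 bottom z 54.9
t 12.32 pos [587.6 -42.6  19. ] yaw -108.33 tilt [0.54 0.15] w 28.9 g 61.6 F [3.9 9.4 3.9]
tool delta cm [0. 0. 0.] az -0.0
wrist [(16815, 108.42), (35485, 108.14), (58872, 107.54), None, None]
side [(69, 108.72), (140, 108.85), (216, 108.03), (296, 107.5), (329, 106.06)]
scene [(104, 107.75), (241, 107.91), (365, 107.33), (505, 106.61), (529, 105.23)]
```

View pics/wl.png

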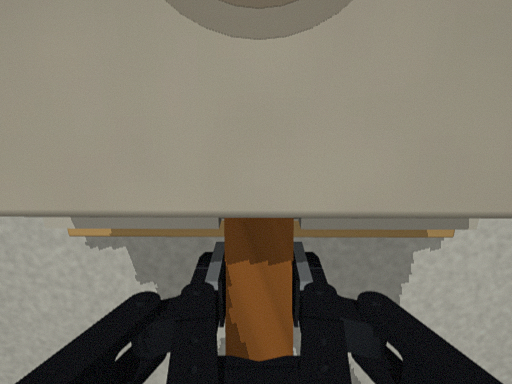

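The wedge is centred in the slot under the top half's edge at (258,217). The fingers, at row 243 and below, are clear of it. The gap is steady at about 3.7 mm.

```bash
python3 -c "
from h import *
print(arm.job_done())"
```

```text
the job is handed in; nothing more can be done
None
```

I handed the job in with the gripped wedge in the slot, the front edge of the top half resting on it about 3.7 mm open by camera depth, and nothing else moved that I could see; the hand-in call returned no verdict.

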